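# Open the wide staple tin

## Task

Lift the lid off the wider of the two staple tins and set it down, knob up, on the middle of the bare pine board, without dropping it. Leave the wide tin standing where it is, and do not disturb the narrower tin or its lid.

Things in the scene. Friction and masses are not known exactly. Their poses are not given: they have to be found in the camera images.
- wide_tin_lid: Loose lid of the wide tin: flat round aluminium disc with an upright black cylindrical knob in its centre. Origin on the axis at the very underside, z up. A plug of 84 mm diameter makes up the lowest 6 mm (origin to 6 mm); above it the disc, 106 mm across, from 6 to 11 mm; the knob, 26 mm in diameter, from 11 to 41 mm above the origin. Weighs about 90 g and simply rests on the tin, not screwed or stuck. Set down on a flat surface it stands on the plug.
- wide_tin: The wide tin: open round steel tin, 100 mm outside diameter, 94 mm inside, 70 mm tall, loose on the bench, weighs about 0.55 kg with the strips of staples in it. Origin at the centre of its underside, z up. With the lid on, the lid's plug hangs 6 mm into the mouth with about 5 mm play all round, so the lid's origin is 64 mm above the tin's and the knob's top 105 mm above the bench.
- narrow_tin_lid: Lid of the narrow tin, to be left alone: the same kind of lid with the same knob (26 mm diameter, from 11 to 41 mm above the origin), but only 74 mm across; origin on the axis at its underside. It lies on the narrow tin, a steel tin 68 mm in diameter and 70 mm tall, which stands near the wide one; the two tins and the board may stand in any order.
- board: Bare pine board lying flat on the bench, fixed, 200 mm square by 18 mm thick. Origin at the centre of its underside, so its top is 18 mm above the origin; z up.

How it is judged (in metres and radians):
On the way:
1. the wide tin's lid is lifted clear of the tin, at least 20 mm above where it sat (z of wide_tin_lid in the frame of wide_tin above 0.084 m and angle between wide_tin's own z axis and vertical below 0.17 rad), for 0.1 s.
At the end, for the whole second after the job is handed in: The wide tin's lid lies flat and knob up on the pine board, at rest, its centre within 60 mm of the board's centre along each of the board's sides; the wide tin stands upright within 40 mm of where it was; the narrow tin's lid is within 20 mm of where it was (x of wide_tin_lid in the frame of board between -0.06 and 0.06 m and y of wide_tin_lid in the frame of board between -0.06 and 0.06 m and z of wide_tin_lid in the frame of board between 0.012 and 0.024 m and angle between each of wide_tin_lid, wide_tin's own z axis and vertical below 0.1 rad and linear speed of wide_tin_lid below 0.02 m/s and distance of wide_tin from where it was at the start of the episode below 0.04 m and distance of narrow_tin_lid from where it was at the start of the episode below 0.02 m); the robot touches nothing.
It fails at once if the narrow tin's lid is moved by more than 20 mm (distance of narrow_tin_lid from where it was at the start of the episode above 0.02 m).
It fails at once if the wide tin is tipped by more than 20 degrees or shifted by more than 50 mm (angle between wide_tin's own z axis and vertical above 0.35 rad or distance of wide_tin from where it was at the start of the episode above 0.05 m).
It fails at once if the wide tin's lid is dropped or thrown: out of the fingers at more than 0.6 m/s (a fall of about 20 mm) (linear speed of wide_tin_lid above 0.6 m/s and contact force between wide_tin_lid and the fingers below 0.02 N).
It also fails if it takes over 45 s, if anything falls off the work surface, if the arm or the gripper's body presses on something with over 40 N, if the wrist force passes 120 N, or if a joint passes its speed limit or range.

## Robot

A 6-joint arm with a two-finger parallel gripper is mounted at the origin on the work surface. World frame = base frame: x ahead of the robot, y to its left, z up, the work surface at z = 0. Lengths are in mm, angles in degrees, forces in N, time in s.
With the tool pointing down it reaches from about 300 to 850 mm from the base axis. Payload 4.2 kg.
Tool frame: the origin (TCP) lies midway between the tips of the shut fingers; the grasp point (between the pads) lies 19 mm behind it; z points along the fingers, y is the direction in which the jaws open and shut (so a half turn about z gives the same grasp; the last joint's range is limited). The gripper opens to 91 mm and grips with 3 to 60 N. Pads are 32 mm wide; open, the fingers measure 118 mm over their backs; the gripper's body (76 mm by 178 mm) begins 60 mm behind the grasp point.
Start: joints at [-76.719, 18.312, 89.639, -0, 72.044, -1.146], TCP at [143.262, -556.883, 213.976] pointing down, gripper open.
Joint ranges: [-177.97, 177.97], [-48.28, 115.42], [12.27, 149.76], [-77.06, 257.06], [2.81, 150.46], [-146.56, 146.56]. Speed limits (degrees/s): [147.25, 147.25, 180, 180, 180, 180].

## Interface

Orientations are given as [roll, pitch, yaw] about the fixed x, y, z axes, in that order (R = Rz(yaw) Ry(pitch) Rx(roll)).
In Python, from workcell import * gives the robot as it stands.
- The arm moves only by the tool arm_command, never from a script. Its argument "deltas" is text: rows parted by semicolons, each of 7 numbers parted by spaces: the shift along the tool's x, y, z in mm, then the turn, a rotation vector about the tool's x, y, z in degrees, then the finger opening in mm, from 0 to 91.2. In form: x y z wx wy wz hand; .... A call has 1 to 5 rows; each row shifts and turns the commanded pose from where the row before left it, along the tool's axes as they then stand; what a row does not reach is not made up. A row lasts 1/8 s, in which the tool goes at most 62.5 mm and 10.7 degrees, less where a joint would pass 70% of its speed; a pose out of reach is approached as far as the arm can. A call is refused whole if a number of a shift passes 62.5 or a number of a turn 10.7, either way. A call with a gripper value outside its range is refused whole. The fingers move at their own pace and stop on an object; "force" is the grip in N (left out, the last holds). Time passes only in rows, so rows that do not move let the fingers close. It gives the time, the measured TCP pose, the force and the opening at its end, in the units of the state.
- state(): the state, without advancing time (a new reading comes with each control period).
- grab_frame(name): name is "scene" or "top" or "wrist"; returns the picture (384x512x3 uint8, red, green, blue); there is no depth.
- camera_model(name): a dict with "fx", "fy", "cx", "cy" (pixels), "rvec" (rotation vector, rad) and "tvec" (3), from world to camera coordinates, as OpenCV has them; the wrist camera has in their place "mount" (4x4, takes a point from camera to tool coordinates, whose origin is the TCP and whose axes are the flange's). Camera axes: x right, y down, z forward; pixel columns grow to the right and rows downward; lengths in mm; the calibration is good to about 2 mm. A picture is of the moment at which its call begins: read the wrist's pose just before it. camera_model takes no time and is no camera call.
- job_done(): hands the job in, once; it reports no verdict.
The state is a dict: "time_s": time; "qpos": joint angles; "qvel": joint speeds; "effort": joint torques, N m; "ee_pos": TCP position; "ee_rot": TCP orientation; "force": force on the tool from outside, world axes, zero at the start; "torque": the same for the moment, N m; "gripper_width": finger opening in mm.
Only numpy, scipy, OpenCV 4.12 (cv2) and the standard library are available. Lean on these libraries where they do the work, as an engineer would, in place of code of your own. Each camera call takes 0.05 s, during which the arm holds its last target. There are 200 camera calls.

## Working session

There is one attempt and no reset: what is moved stays moved. The work goes in short steps, Python scripts to look and compute and a tool call to move; the robot and the scene stay as the last step left them, time stands still between calls to the robot, and variables do not carry over. Pictures are saved under pics/ and viewed, about 8 in all and at most 12, crops included, and the job is handed in when it is done.

Besides the shell and the picture viewer there is one more tool, called after "Emit:" in YAML: its name, and indented under it one key for each argument. arm_command: Moves the arm, as the interface text tells. Its arguments: {"type":"object","properties":{"deltas":{"type":"string"},"force":{"type":"number"}},"required":["deltas"]}

```bash
mkdir -p pics
cat > h.py <<'E'
from workcell import *
import numpy as np, cv2
from scipy.spatial.transform import Rotation as R
def ray(cam,u,v,z):
    m=camera_model(cam); Rm=cv2.Rodrigues(np.array(m["rvec"],float))[0]; t=np.array(m["tvec"],float).ravel()
    d=Rm.T@np.array([(u-m["cx"])/m["fx"],(v-m["cy"])/m["fy"],1]); c=-Rm.T@t
    return c+d*(z-c[2])/d[2]
E
python3 - <<'E'
from h import *
a=grab_frame("top");b=grab_frame("scene")
cv2.imwrite("pics/top.png",a[...,::-1]);cv2.imwrite("pics/scene.png",b[...,::-1])
print(state()); print(camera_model("top"))
E
```

```text
{'time_s': 0.1, 'qpos': array([-7.67201652e+01,  1.83469472e+01,  8.96991230e+01,  5.05657397e-04,
        7.20410269e+01, -1.14803119e+00]), 'qvel': array([ 0.07326631, -0.01745205, -0.10170232,  0.01851185, -0.05353698,
        0.0657121 ]), 'effort': array([ 1.31659399e-04, -4.13331771e+01, -2.32509291e+01,  7.28718191e-02,
        4.21630964e-02, -5.37451956e-05]), 'ee_pos': array([ 143.15080095, -556.44790753,  213.21664933]), 'ee_rot': array([-1.79912930e+02, -2.22572758e-03,  1.44277081e+01]), 'force': array([ 0.07079887, -0.31001916, -0.3004268 ]), 'torque': array([ 0.01113257, -0.01760764, -0.02730765]), 'gripper_width': 91.24046380805697}
{'fx': 379.51493053167445, 'fy': 379.51493053167445, 'cx': 254.50363007373343, 'cy': 193.52006586389416, 'rvec': array([ 2.13107244, -2.14122284,  0.14572041]), 'tvec': array([ -6.61937482, 528.55299149, 682.09628735])}
```

View pics/top.png

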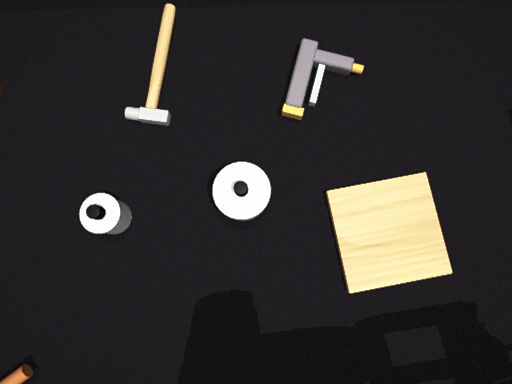

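View pics/scene.png

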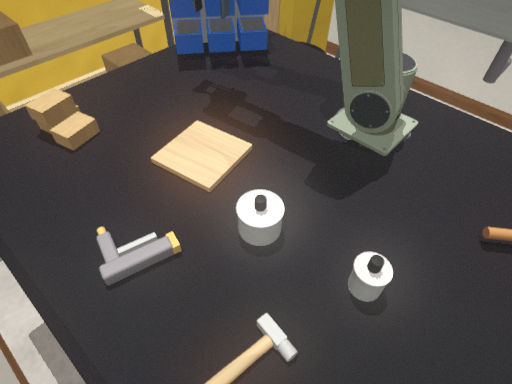

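The top view shows the wide lid's disc at (242,191) with its knob at (241,188), the narrow lid at (100,213) and the board centred near (389,233). In the scene view the wide tin stands between the board and the narrow tin, with tools further off.

Run:
```python
from h import *
a=cv2.cvtColor(cv2.imread("pics/top.png"),cv2.COLOR_BGR2HSV)
def blob(m,x0,y0,x1,y1):
    k=np.zeros_like(m);k[y0:y1,x0:x1]=m[y0:y1,x0:x1]
    return max(cv2.findContours(k,cv2.RETR_EXTERNAL,cv2.CHAIN_APPROX_NONE)[0],key=cv2.contourArea)
w=((a[...,2]>200)&(a[...,1]<50)).astype(np.uint8)
for n,b in(("wide",(200,150,285,230)),("narrow",(70,185,140,240))):
    (u,v),r=cv2.minEnclosingCircle(blob(w,*b)); print(n,u,v,r,ray("top",u,v,75),np.linalg.norm(ray("top",u+r,v,75)-ray("top",u-r,v,75)))
k=(a[...,2]<110).astype(np.uint8)
c=blob(k,225,172,258,206);(u,v),r=cv2.minEnclosingCircle(c);print("knob",u,v,r,ray("top",u,v,105),ray("top",u,v,90))
y=((a[...,1]>50)&(a[...,2]>130)).astype(np.uint8)
q=cv2.minAreaRect(blob(y,310,160,470,310));print(q)
P=np.array([ray("top",*p,18) for p in cv2.boxPoints(q)]);print(P.mean(0),np.linalg.norm(np.diff(P,axis=0),axis=1),P)
s=state();print(s["ee_pos"],s["ee_rot"],R.from_euler("xyz",s["ee_rot"],degrees=True).as_matrix().round(3))
```

```text
wide 241.0 190.0 29.15485954284668 [529.77390062  14.81331023  75.        ] 105.75080069259496
narrow 99.24576568603516 212.75424194335938 20.865741729736328 [489.69186091 270.94175985  75.        ] 75.85302299000803
knob 240.08241271972656 188.47802734375 7.762657642364502 [527.6004995   14.89340886 105.        ] [530.09021612  15.68838314  90.        ]
((389.32696533203125, 231.63461303710938), (105.70660400390625, 107.47164154052734), 78.69007110595703)
[ 458.35773166 -267.49337271   18.        ] [211.89307962 201.29019331 203.23754921] [[ 537.30292466 -149.34228466   18.        ]
 [ 578.0147787  -357.28752296   18.        ]
 [ 378.18301056 -381.47442783   18.        ]
 [ 339.93021274 -181.86925539   18.        ]]
[ 143.15080095 -556.44790753  213.21664933] [-1.79912930e+02 -2.22572758e-03  1.44277081e+01] [[ 0.968  0.249 -0.   ]
 [ 0.249 -0.968  0.001]
 [ 0.    -0.002 -1.   ]]
```

Emit:
arm_command:
  deltas: "20 -18 0 0 0 0 91; 37 -33 0 0 0 0 91; 37 -33 0 0 0 0 91; 37 -33 0 0 0 0 91; 37 -33 0 0 0 0 91"
  force: 15

```text
time_s: 0.72
ee_pos: [269.1, -368.2, 213.7]
ee_rot: [-180.0, -0.0, 14.4]
force: [-0.3, -1.1, -0.5]
gripper_width: 90.8
```

Emit:
arm_command:
  deltas: "37 -33 0 0 0 0 70; 37 -33 0 0 0 0 70; 37 -33 0 0 0 0 70; 37 -33 0 0 0 0 70; 37 -33 0 0 0 0 70"

```text
time_s: 1.35
ee_pos: [407.2, -162.4, 213.8]
ee_rot: [180.0, 0.0, 14.4]
force: [0.9, -0.8, 0.3]
gripper_width: 70.4
```

Emit:
arm_command:
  deltas: "37 -33 0 0 0 0 70; 37 -33 0 0 0 0 70; 30 -27 0 0 0 0 70; 20 -17 0 0 0 0 70; 0 0 0 0 0 0 70"

```text
time_s: 1.98
ee_pos: [499.7, -25.3, 213.3]
ee_rot: [-180.0, 0.1, 14.6]
force: [-0.2, 0.0, -0.5]
gripper_width: 70.3
```

Emit:
arm_command:
  deltas: "20 -16 0 0 0 0 70; 18 -16 0 0 0 0 70; 0 0 0 0 0 0 70; 0 0 0 0 0 0 70"

```text
time_s: 2.48
ee_pos: [527.2, 13.0, 213.7]
ee_rot: [180.0, 0.1, 14.4]
force: [-0.7, -0.6, 0.5]
gripper_width: 70.0
```

```bash
cat > w.py <<'E'
from h import *
def wray(u,v,z,s):
    m=camera_model("wrist");M=np.array(m["mount"]);Rt=R.from_euler("xyz",s["ee_rot"],degrees=True).as_matrix()
    d=Rt@M[:3,:3]@np.array([(u-m["cx"])/m["fx"],(v-m["cy"])/m["fy"],1]);c=s["ee_pos"]+Rt@M[:3,3]
    return c+d*(z-c[2])/d[2]
E
python3 - <<'E'
from w import *
s=state();a=grab_frame("wrist");cv2.imwrite("pics/w1.png",a[...,::-1])
print(s["ee_pos"],s["ee_rot"],camera_model("wrist"))
h=cv2.cvtColor(a,cv2.COLOR_RGB2HSV)
w=((h[...,2]>150)&(h[...,1]<60)).astype(np.uint8)
for c in cv2.findContours(w,cv2.RETR_LIST,cv2.CHAIN_APPROX_NONE)[0]:
    if cv2.contourArea(c)>400:
        (u,v),r=cv2.minEnclosingCircle(c);print(u,v,r,wray(u,v,75,s),wray(u,v,105,s))
E
```

```text
[527.23489477  12.97311175 213.72820592] [1.79974304e+02 7.97976441e-02 1.43939465e+01] {'fx': 323.95186892912886, 'fy': 323.95186892912886, 'cx': 255.33946577962615, 'cy': 196.89260831633027, 'mount': array([[-1.34747864e-03, -9.54816658e-01, -2.97192419e-01,
         8.28052951e+01],
       [ 9.99999092e-01, -1.28512387e-03, -4.05191165e-04,
         3.47955562e-01],
       [ 4.95420298e-06, -2.97192695e-01,  9.54817523e-01,
        -1.70039624e+02],
       [ 0.00000000e+00,  0.00000000e+00,  0.00000000e+00,
         1.00000000e+00]])}
255.5 187.0 17.182939529418945 [524.19906144  11.72765533  75.        ] [532.31874399  13.82958282 105.        ]
255.5 179.94444274902344 53.84171676635742 [531.16791834  13.50726612  75.        ] [538.61025105  15.43622133 105.        ]
2.0 159.5 34.558021545410156 [490.48645822 255.11688707  75.        ] [501.8828943  233.56218628 105.        ]
449.5 13.5 19.81171226501465 [ 712.88155447 -109.9441962    75.        ] [702.66192279 -96.01616718 105.        ]
412.3057556152344 9.183453559875488 20.828218460083008 [708.10554241 -78.10801736  75.        ] [698.3501233  -67.27435963 105.        ]
```

View pics/w1.png

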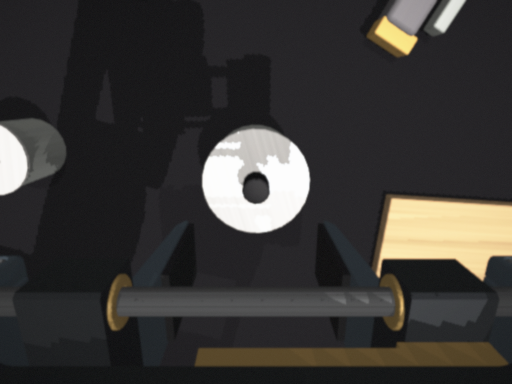

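The wrist view shows the wide lid centred at (256,180), its knob at (256,189), midway between the fingers. That agrees with the top view at about (530,14).

Emit:
arm_command:
  deltas: "3 0 35 0 0 0 65; 0 0 40 0 0 0 65; 0 0 30 0 0 0 65; 0 0 18 0 0 0 65; 0 0 8 0 0 0 65"

```text
time_s: 3.15
ee_pos: [530.1, 13.9, 82.1]
ee_rot: [-180.0, 0.1, 14.4]
force: [-0.6, -0.2, 0.5]
gripper_width: 64.8
```

Emit:
arm_command:
  deltas: "0 0 1 0 0 0 65; 0 0 0 0 0 0 65"

```text
time_s: 3.4
ee_pos: [531.6, 14.5, 82.8]
ee_rot: [180.0, -0.1, 14.4]
force: [-0.4, -0.1, 0.4]
gripper_width: 64.9
```

Emit:
arm_command:
  deltas: "-1 0 2 0 0 0 65; 0 0 0 0 0 0 45; 0 0 0 0 0 0 30; 0 0 0 0 0 0 20; 0 0 0 0 0 0 15"
  force: 25

```text
time_s: 4.03
ee_pos: [530.1, 14.5, 80.0]
ee_rot: [180.0, -0.0, 14.4]
force: [0.7, -0.1, 1.0]
gripper_width: 27.9
```

Emit:
arm_command:
  deltas: "0 0 0 0 0 0 10; 0 0 0 0 0 0 10; 0 0 0 0 0 0 10"

```text
time_s: 4.4
ee_pos: [530.1, 14.5, 80.0]
ee_rot: [180.0, -0.0, 14.4]
force: [-0.1, -0.5, 0.3]
gripper_width: 25.5
```

Gripped at 25.5 mm. Lifting slowly.

Emit:
arm_command:
  deltas: "0 0 -6 0 0 0 10; 0 0 -12 0 0 0 10; 0 0 -20 0 0 0 10; 0 0 -25 0 0 0 10; 0 0 -25 0 0 0 10"

```text
time_s: 5.03
ee_pos: [530.2, 14.5, 169.6]
ee_rot: [180.0, -0.0, 14.4]
force: [0.2, 0.1, -0.3]
gripper_width: 25.4
```

Emit:
arm_command:
  deltas: "0 0 -10 0 0 0 10; 0 0 0 0 0 0 10; 0 0 0 0 0 0 10"

```text
time_s: 5.4
ee_pos: [529.4, 14.5, 177.0]
ee_rot: [-180.0, 0.1, 14.4]
force: [-0.7, -0.7, -1.2]
gripper_width: 25.7
```

Run:
```python
from w import *
s=state();cv2.imwrite("pics/w2.png",np.hstack([grab_frame("wrist")[:,:,::-1],grab_frame("scene")[100:,100:400,::-1].copy().repeat(1,0) if 0 else cv2.copyMakeBorder(grab_frame("scene")[100:,130:410,::-1],100,0,0,0,cv2.BORDER_CONSTANT)]))
print(s["ee_pos"],s["gripper_width"],s["force"])
d=np.array([458-s["ee_pos"][0],-267-s["ee_pos"][1],0]);print(R.from_euler("xyz",s["ee_rot"],degrees=True).inv().apply(d))
```

```text
[529.40369069  14.50406112 177.0150531 ] 25.71830443697428 [-0.73251279 -0.73717138 -1.19642064]
[-1.39292428e+02  2.54834485e+02  1.68925112e-01]
```

View pics/w2.png

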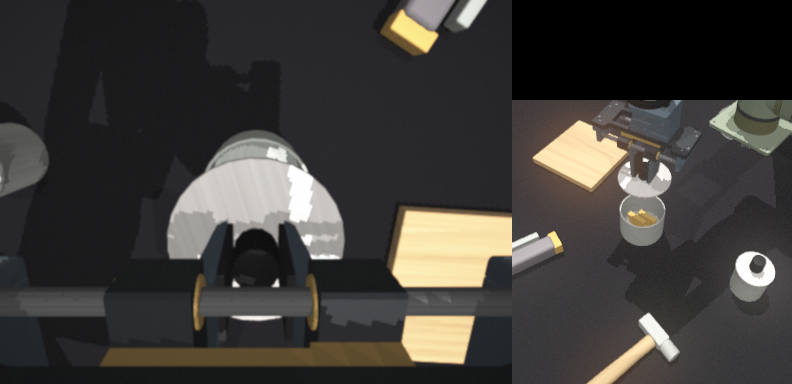

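The lid hangs level in the fingers at about (256,235), and the open tin stands undisturbed below it. Carrying it to the board.

Emit:
arm_command:
  deltas: "-5 10 0 0 0 0 10; -12 22 0 0 0 0 10; -17 31 0 0 0 0 10; -17 31 0 0 0 0 10; -17 31 0 0 0 0 10"

```text
time_s: 6.12
ee_pos: [494.6, -125.1, 177.6]
ee_rot: [180.0, 0.0, 14.4]
force: [0.8, 0.6, -0.1]
gripper_width: 25.3
```

Emit:
arm_command:
  deltas: "-17 31 0 0 0 0 10; -17 31 0 0 0 0 10; -17 31 0 0 0 0 10; -12 22 0 0 0 0 10; -6 12 0 0 0 0 10"

```text
time_s: 6.75
ee_pos: [459.3, -265.1, 177.6]
ee_rot: [-180.0, 0.0, 14.3]
force: [-0.4, 1.2, -1.0]
gripper_width: 25.3
```

Emit:
arm_command:
  deltas: "-2 3 0 0 0 0 10; 0 0 0 0 0 0 10; 0 0 0 0 0 0 10"

```text
time_s: 7.12
ee_pos: [459.2, -266.3, 177.9]
ee_rot: [-180.0, -0.0, 14.5]
force: [0.3, 0.2, -0.5]
gripper_width: 25.5
```

Run:
```python
from w import *
s=state();cv2.imwrite("pics/w3.png",np.hstack([grab_frame("wrist")[:,:,::-1],cv2.copyMakeBorder(grab_frame("scene")[:300,100:380,::-1],84,0,0,0,cv2.BORDER_CONSTANT)]))
print(s["ee_pos"],s["ee_rot"],s["gripper_width"],s["force"])
```

```text
[ 459.19215686 -266.326253    177.93183848] [-1.79986678e+02 -1.07731562e-03  1.44855528e+01] 25.46846471764766 [ 0.29671018  0.16395318 -0.53675038]
```

View pics/w3.png

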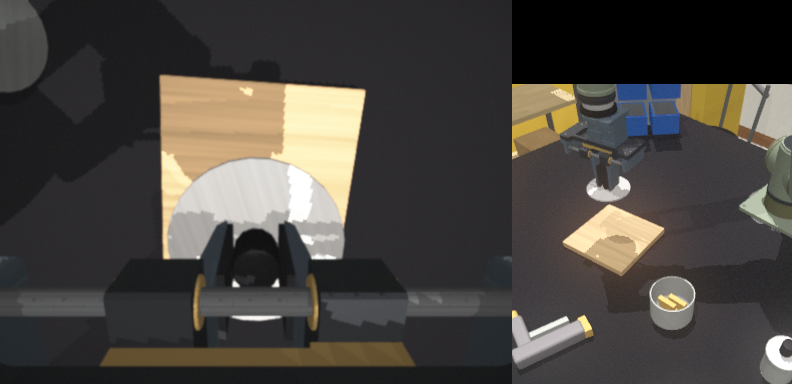

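The lid is held level over the board, whose far edge runs from (160,76) to (364,90). The wide tin is unmoved. From the grasp height, contact should come at TCP z of about 34.

Emit:
arm_command:
  deltas: "0 0 20 0 0 0 10; 0 0 35 0 0 0 10; 0 0 35 0 0 0 10; 0 0 25 0 0 0 10; 0 0 15 0 0 0 10"

```text
time_s: 7.85
ee_pos: [458.7, -266.4, 46.8]
ee_rot: [-179.9, 0.1, 14.5]
force: [0.3, -0.5, -0.4]
gripper_width: 25.4
```

Emit:
arm_command:
  deltas: "0 0 6 0 0 0 10; 0 0 2 0 0 0 10; 0 0 1 0 0 0 10; 0 0 0 0 0 0 10"

```text
time_s: 8.35
ee_pos: [459.3, -267.3, 39.5]
ee_rot: [179.9, -0.0, 14.4]
force: [-0.2, 0.2, -0.3]
gripper_width: 25.3
```

Emit:
arm_command:
  deltas: "0 0 1 0 0 0 10; 0 0 1 0 0 0 10; 0 0 0 0 0 0 10"

```text
time_s: 8.72
ee_pos: [459.0, -267.1, 36.9]
ee_rot: [-180.0, 0.0, 14.4]
force: [-0.3, 0.6, 0.5]
gripper_width: 25.5
```

Emit:
arm_command:
  deltas: "0 0 1 0 0 0 10; 0 0 0 0 0 0 10; 0 0 1 0 0 0 10; 0 0 0 0 0 0 10"

```text
time_s: 9.22
ee_pos: [459.0, -267.1, 34.9]
ee_rot: [-180.0, 0.0, 14.4]
force: [-0.3, 0.7, -0.3]
gripper_width: 25.3
```

Emit:
arm_command:
  deltas: "0 0 1 0 0 0 10; 0 0 0 0 0 0 10; 0 0 0 0 0 0 10"

```text
time_s: 9.6
ee_pos: [459.1, -267.1, 34.0]
ee_rot: [180.0, -0.0, 14.4]
force: [0.7, -1.1, 0.2]
gripper_width: 25.7
```

Emit:
arm_command:
  deltas: "0 0 1 0 0 0 10; 0 0 0 0 0 0 10; 0 0 0 0 0 0 10"

```text
time_s: 9.98
ee_pos: [459.1, -267.1, 33.9]
ee_rot: [180.0, -0.0, 14.4]
force: [-1.8, 1.1, 6.8]
gripper_width: 25.4
```

Contact: 6.8 N upward at z = 33.9, as predicted. Releasing.

Emit:
arm_command:
  deltas: "0 0 -0.5 0 0 0 10; 0 0 0 0 0 0 30; 0 0 0 0 0 0 40; 0 0 0 0 0 0 60; 0 0 0 0 0 0 60"

```text
time_s: 10.6
ee_pos: [459.0, -267.1, 33.3]
ee_rot: [-180.0, 0.0, 14.4]
force: [0.1, 0.9, -0.5]
gripper_width: 56.8
```

Emit:
arm_command:
  deltas: "0 0 -5 0 0 0 60; 0 0 -20 0 0 0 60; 0 0 -40 0 0 0 60; 0 0 -50 0 0 0 60; 0 0 -40 0 0 0 60"

```text
time_s: 11.22
ee_pos: [459.3, -267.2, 190.9]
ee_rot: [179.9, -0.1, 14.4]
force: [-0.4, -0.1, 0.0]
gripper_width: 59.8
```

Run:
```python
from w import *
s=state();a=grab_frame("wrist");b=grab_frame("scene");t=grab_frame("top")
cv2.imwrite("pics/w4.png",np.hstack([a[:,:,::-1],cv2.copyMakeBorder(b[:300,100:380,::-1],84,0,0,0,cv2.BORDER_CONSTANT)]))
print(s["ee_pos"],s["gripper_width"],s["force"])
h=cv2.cvtColor(t,cv2.COLOR_RGB2HSV);w=((h[...,2]>200)&(h[...,1]<50)).astype(np.uint8)
for c in cv2.findContours(w,cv2.RETR_EXTERNAL,cv2.CHAIN_APPROX_NONE)[0]:
    if cv2.contourArea(c)>200:
        (u,v),r=cv2.minEnclosingCircle(c);print(u,v,r,ray("top",u,v,75))
```

```text
[ 459.28945745 -267.23134784  190.87565354] 59.76697764866804 [-0.43092419 -0.06507867  0.00978943]
427.0 274.0 24.33115005493164 [ 379.70348049 -309.42102625   75.        ]
352.8818359375 230.12884521484375 17.169448852539062 [ 456.38785247 -184.12086712   75.        ]
391.01373291015625 233.68955993652344 31.66668128967285 [ 449.80526829 -251.11871992   75.        ]
99.22881317138672 212.77117919921875 20.937522888183594 [489.66130247 270.97078352  75.        ]
408.5 186.0 22.321613311767578 [ 535.25282263 -287.39722425   75.        ]
240.94764709472656 190.62826538085938 27.21370506286621 [528.62134529  14.90622766  75.        ]
145.9017333984375 113.62742614746094 21.407926559448242 [676.0717402  193.69235499  75.        ]
317.5 83.0 19.52572250366211 [ 733.49812681 -129.33155889   75.        ]
333.15216064453125 58.71739196777344 18.354555130004883 [ 782.14778021 -160.48099685   75.        ]
302.02630615234375 72.2368392944336 32.902732849121094 [ 755.41699947 -100.66206183   75.        ]
```

View pics/w4.png

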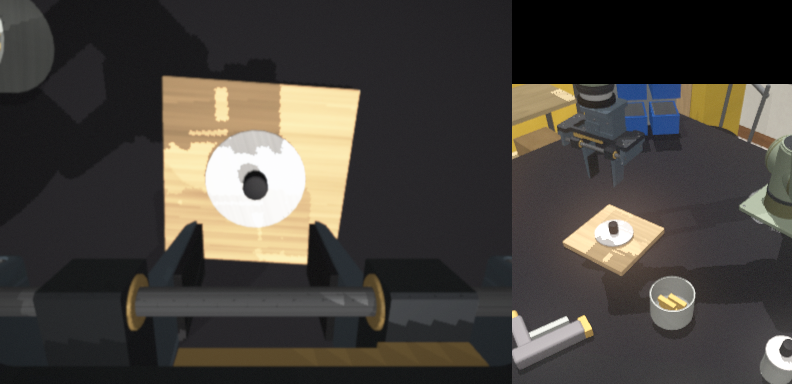

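The lid lies flat, knob up, in the middle of the board (disc at (255,180) in the wrist view). The gripper is clear. The narrow lid and the wide tin measure where they were.

```bash
python3 -c "
from h import *
print(job_done(),state()['time_s'])"
```

```text
the job is handed in; nothing more can be done
the job is handed in; nothing more can be done
```

I gripped the wide tin's lid by its knob, lifted it about 97 mm straight up, carried it across and set it on the pine board. I felt 6.8 N of contact at the expected height, then released it and backed the gripper off about 157 mm. The job was handed in at roughly 11.4 s; no verdict is reported.

**Lid:** the last pictures show it flat and knob up near the middle of the board. I released it at (459, -267), against a measured board centre of (458, -267). I did not get a separate camera reading of its final position.

**Tins:** in the top view the wide tin is within about 2 mm of where it started, still upright, and the narrow lid moved less than 0.1 mm.

**Checks:** none failed. The top view's white mask also picked up bright patches of the board, and I ignored those readings.

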